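# Set the stirrer's inner dial and lock it

### The arm

A 6-joint arm with a two-finger parallel gripper is mounted at the origin on the work surface. World frame = base frame: x ahead of the robot, y to its left, z up, the work surface at z = 0. Lengths are in m, angles in degrees, forces in N, time in s.
With the tool pointing down it reaches from about 0.25 to 0.725 m from the base axis. Payload 9.7 kg.
Tool frame: the origin (TCP) lies midway between the tips of the shut fingers; the grasp point (between the pads) lies 19 mm behind it; z points along the fingers, x is the direction in which the jaws open and shut, and the axes are right-handed (so a half turn about z gives the same grasp; the last joint's range is limited). The gripper opens to 85 mm and grips with 20 to 120 N. Pads are 22 mm wide; open, the fingers measure 114 mm over their backs; the gripper's body (76 mm by 85 mm) begins 54 mm behind the grasp point. The pads swing forward as they close: fully open they stand 13 mm farther back than shut.
Start: joints at [-65.718, 4.979, 10.078, 95.1, 0, 90], TCP at [0.226, -0.501, 0.231] pointing down, gripper open.
Joint ranges: [-179.16, 179.16], [-48.56, 103.87], [-65.8, 70.77], [-126.05, 130.52], [-82.76, 87.17], [-180, 180]. Speed limits (degrees/s): [127.2, 127.2, 147.25, 180, 180, 180].

### API

Orientations are given as [roll, pitch, yaw] about the fixed x, y, z axes, in that order (R = Rz(yaw) Ry(pitch) Rx(roll)).
In Python, from workcell import sensors, camera, get_calibration, bot, recognise, place_of gives the robot as it stands. The module is installed in compiled form; this text tells all that it offers.
- The arm moves only by the tool send_rows, never from a script. Its argument "plan" is a list of rows, each a list of 3 entries, a list of its own where there are three numbers: the shift along the tool's x, y, z normalised to -1 to 1, where 1 is 0.3 m, then the turn, a rotation vector about the tool's x, y, z normalised to -1 to 1, where 1 is pi rad, then the closure, from -1 (fully open) to 1 (shut). In form: [[[x, y, z], [rx, ry, rz], claw], ...]. A call has 1 to 10 rows; each row is the pose to reach, as a shift and turn from the pose commanded when the call began, along the tool's axes at that moment, turning the shorter way round; what a row does not reach only later rows make up. A row lasts 1/10 s, in which the tool goes at most 50 mm and 8.59 degrees, less where a joint would pass 70% of its speed; a pose out of reach is approached as far as the arm can. A call with a number of a shift or a turn outside -1 to 1 is refused whole. A call with a gripper value outside its range is refused whole. The fingers move at their own pace and stop on an object; "force" is the grip in N (left out, the last holds). Time passes only in rows, so rows that repeat a pose let the fingers close. It gives the time, the measured TCP pose, the force and the opening at its end, in the units of the state.
- sensors.get_obs(): the state, without advancing time (a new reading comes with each control period).
- camera(name): name is "scene" or "side" or "wrist"; returns the picture (420x560x3 uint8, blue, green, red); there is no depth.
- get_calibration(name): a dict with "fx", "fy", "cx", "cy" (pixels), "R" (3x3) and "t" (3): a world point X has camera coordinates R X + t. Camera axes: x right, y down, z forward; pixel columns grow to the right and rows downward; lengths in m; the calibration is good to about 2 mm. A picture is of the moment at which its call begins: read the wrist's pose just before it. get_calibration takes no time and is no camera call; for the wrist camera it gives the pose at the moment of the call.
- bot.job_done(): hands the job in, once; it reports no verdict.
Trained networks look in the newest picture that a camera, given by its name, has taken for a name from the list of things; names that differ only in an ending like _2 or _b are one class to them, and where a whole thing is asked for, a point or a joint stands for the part that bears it (a point fixed in the world has none). Each returns a list of dicts, best first, with "p" (0 to 1); they miss things now and then, are a little off and sometimes report something else, mostly with a low value. They report only what shows in the picture. A call takes as long as a camera call.
- recognise(label, camera): "point" ([column, row] in pixels, amid what is visible of it).
- place_of(label, camera): "point" ([column, row] in pixels: a listed point, or the origin of a listed thing).
The state is a dict: "time": time; "q": joint angles; "qd": joint speeds; "joint_efforts": joint torques, N m; "ee_pos": TCP position; "tcp_rot": TCP orientation; "wrist_force": force on the tool from outside, world axes, zero at the start; "torque": the same for the moment, N m; "opening": finger opening in m.
Only numpy, scipy, OpenCV 4.12 (cv2) and the standard library are available. Lean on these libraries where they do the work, as an engineer would, in place of code of your own. Each camera call takes 0.05 s, during which the arm holds its last target. There are 200 camera calls.

### The job

On the white magnetic stirrer, turn only the small inner knob of the two-part dial clockwise until its pointer lines up with the mark line on the outer ring, without turning the ring. Then turn the round knurled lock screw beside the dial clockwise until it just seats, stopping when it stiffens and not forcing it. Leave the dial as set and do not shift or tip the beaker and the jar that stand on the stirrer.

Things in the scene. Friction and masses are not known exactly. Their poses are not given: they have to be found in the camera images.
- stirrer: White low stirrer box, fixed, 280 (its x) x 360 (its y) x 60 mm high; origin at the centre of its underside, front (-x) towards the robot. In its frame the vertical dial axis is at x -60, y -75 mm, the lock screw axis at x -60, y +75 mm. Beaker and jar stand on its back half, near x +70, y +110 and -110. On the table, 180 mm high bottles and beakers stand 440 to 500 mm left and right of the robot's centre line.
- ring (a joint): Angle (rad) of the outer dial ring, an aluminium ring 124 mm in diameter and 22 mm high on the box's top (ring top 82 mm above the table), with a 14 mm wide lug sticking 14 mm out of its rim. It turns very easily (0.06 N m). Grows clockwise seen from above; 0 = mark towards the stirrer's front (-x).
- ring_mark (a point): Point on the black mark line on the ring's top, 46 mm from the dial axis, 82 mm above the table. The line runs radially, out to the lug. The pointer tip must end above this point.
- knob (a joint): Angle (rad) of the inner black knob. Grows clockwise seen from above; same zero as the ring, so the pointer is on the mark when it equals the ring's angle. It starts 0.65 to 1.5 rad short of the ring's angle, turns with 0.08 N m and stays where it is left.
- knob_grip (a point): Point on the dial axis, 112 mm above the table: the height at which to grip the inner knob, a radial bar 60 mm long, 14 mm wide, its flat sides from 85 to 122 mm above the table (40 mm above the ring). Below the bar a grey disc of 34 mm radius covers the ring up to 85 mm above the table. The z axis is up; the frame's -x axis points along the bar to the pointer.
- pointer_tip (a point): Tip of the knob's pointer, a 6 mm wide nose on one end of the bar, 46 mm from the dial axis, 94 mm above the table, just over the ring.
- screw (a joint): Angle (rad) of the lock screw. Grows clockwise seen from above (tightening); starts at -1.2 to -0.7; 0 = just seated. It turns with 0.06 N m until seated; beyond 0 it stiffens by about 2.5 N m per rad and springs back to about 0 when let go.
- screw_grip (a point): Point on the lock screw's axis, 103 mm above the table, the height at which to grip its round knurled steel head: 46 mm in diameter, from 78 to 116 mm above the table. The screw does not rise or sink as it turns.
- beaker: Covered glass beaker of sediment standing on the stirrer's back half, 91 mm in diameter, 85 mm high; origin at the centre of its underside. Bystander.
- jar: Glass jar, 64 mm in diameter, 70 mm high, standing on the stirrer's back half beside the beaker (they may be swapped); origin at the centre of its underside. Bystander.

How it is judged:
By the outcome, as a careful person would: the job done as asked, in the order asked, and still so for the second after the job is handed in, with the robot touching nothing.
It also fails if it takes over 45 s, if anything falls off the work surface, if the arm or the gripper's body presses on something with over 40 N, if the wrist force passes 120 N, or if a joint passes its speed limit or range.

## Working session

There is one attempt and no reset: what is moved stays moved. The work goes in short steps, Python scripts to look and compute and a tool call to move; the robot and the scene stay as the last step left them, time stands still between calls to the robot, and variables do not carry over. Pictures are saved under pics/ and viewed, on a budget of 10 in all, crops included, one or two more only if the job needs it, and the job is handed in when it is done.

Besides the shell and the picture viewer there is one more tool, called as name(argument=value, ...), one argument or row to a line, values as JSON. send_rows: Moves the arm, as the interface text tells. Scaled input: -1 to 1 covers 0.3 m each way for a shift and pi rad each way for a turn. Its arguments: {"type":"object","properties":{"plan":{"type":"array"},"force":{"type":"number"}},"required":["plan"]}

```bash
mkdir -p pics
cat > h.py <<'E'
import numpy as np, cv2
from workcell import sensors, camera, get_calibration, bot, recognise, place_of
def ray(cal,p):
    d=np.array([(p[0]-cal['cx'])/cal['fx'],(p[1]-cal['cy'])/cal['fy'],1.])
    R=np.array(cal['R']);t=np.array(cal['t']);return -R.T@t, R.T@d/np.linalg.norm(d)
def atz(cal,p,z):
    o,d=ray(cal,p);return o+d*(z-o[2])/d[2]
def tri(rs):
    A=0;b=0
    for o,d in rs:
        P=np.eye(3)-np.outer(d,d);A=A+P;b=b+P@o
    X=np.linalg.solve(A,b)
    return X,[np.linalg.norm((np.eye(3)-np.outer(d,d))@(X-o)) for o,d in rs]
Z=dict(ring_mark=.082,knob_grip=.112,pointer_tip=.094,screw_grip=.103,beaker=.06,jar=.06,stirrer=0)
E
python3 - <<'E'
from h import *
np.set_printoptions(precision=4,suppress=True)
print(sensors.get_obs())
ims={};R={}
for n in("scene","side"):
    ims[n]=camera(n);c=get_calibration(n);cv2.imwrite(f'pics/{n}0.png',ims[n])
    for l in Z:
        r=place_of(l,n)
        for k in r[:2]: print(n,l,np.round(k['point'],1),round(k['p'],2),atz(c,k['point'],Z[l]))
        if r: R.setdefault(l,[]).append(ray(c,r[0]['point']))
for l in R:
    if len(R[l])==2: print(l,*tri(R[l]))
cv2.imwrite('pics/a.png',cv2.resize(np.hstack([ims['scene'],ims['side']]),None,fx=.714,fy=.714))
E
```

```text
{'time': 0.0, 'q': array([-65.7184,   5.0114,  10.0331,  95.1012,   0.0002,  90.0008]), 'qd': array([-0.0795,  0.0385,  0.0663, -0.0468, -0.032 , -0.0356]), 'joint_efforts': array([ -0.0021, -52.0404,  46.4783,   0.0171,  -0.0001,  -0.    ]), 'ee_pos': array([ 0.2261, -0.5011,  0.2306]), 'tcp_rot': array([-179.9998,    0.0795,  -65.7192]), 'wrist_force': array([0.6225, 0.7105, 0.293 ]), 'torque': array([ 0.0496, -0.0516,  0.0104]), 'opening': 0.0854916497423336}
scene ring_mark [188.8 235.4] 0.75 [ 0.5214 -0.1077  0.082 ]
scene knob_grip [214.3 225.9] 0.69 [ 0.5672 -0.0971  0.112 ]
scene pointer_tip [193.9 248.4] 0.79 [ 0.5584 -0.137   0.094 ]
scene screw_grip [244.9 177.3] 0.82 [0.52   0.0542 0.103 ]
scene beaker [193.1 237.4] 0.65 [ 0.511  -0.0895  0.06  ]
scene beaker [320.  200.4] 0.61 [0.6486 0.1125 0.06  ]
scene jar [294.3 279.6] 0.81 [ 0.7014 -0.09    0.06  ]
scene stirrer [270.2 254.9] 0.75 [ 0.6099 -0.0077  0.    ]
side ring_mark [233.3 298.9] 0.92 [ 0.5258 -0.1056  0.082 ]
side knob_grip [272.7 271.6] 0.96 [ 0.5747 -0.0876  0.112 ]
side pointer_tip [263.9 311. ] 0.76 [ 0.56
[... 336 characters left out ...]
0875] [np.float64(0.0012774033083987767), np.float64(0.0012774033083986936)]
knob_grip [ 0.5736 -0.0996  0.121 ] [np.float64(0.004435328452812499), np.float64(0.004435328452812507)]
pointer_tip [ 0.5627 -0.1384  0.1   ] [np.float64(0.002721548103160343), np.float64(0.002721548103160334)]
screw_grip [0.5326 0.0365 0.1161] [np.float64(0.00017230784237559632), np.float64(0.00017230784237569542)]
beaker [ 0.619  -0.157   0.2368] [np.float64(0.06370634228844496), np.float64(0.06370634228844493)]
jar [ 0.7054 -0.0967  0.0696] [np.float64(0.0011334365912306962), np.float64(0.0011334365912307046)]
stirrer [ 0.6099 -0.0047  0.0006] [np.float64(0.002737277883776739), np.float64(0.0027372778837766775)]
```

View pics/a.png

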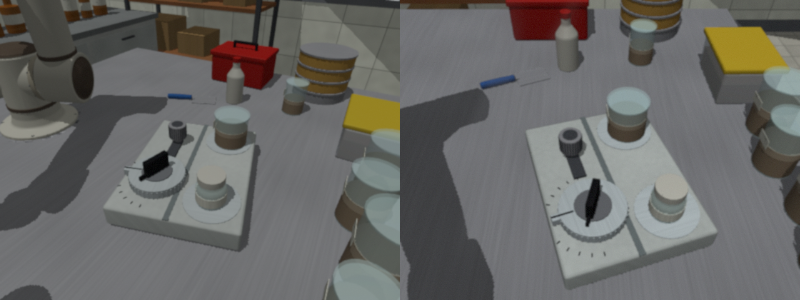

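Run:
```python
from h import *
from scipy.spatial.transform import Rotation as Ro
c=get_calibration('wrist');o=sensors.get_obs()
R=np.array(c['R']);C=-R.T@np.array(c['t'])
T=Ro.from_euler('xyz',o['tcp_rot'],degrees=True).as_matrix()
print('cam in tool',T.T@(C-o['ee_pos']),'\naxes in tool\n',np.round(T.T@R.T,3),c['fx'],c['cx'],c['cy'])
```

```text
cam in tool [ 0.00023357 -0.0710679  -0.141588  ] 
axes in tool
 [[ 1.    -0.    -0.001]
 [ 0.     0.962  0.274]
 [ 0.001 -0.274  0.962]] 307.4365325268676 278.117536802451 207.24441456473946
```

The two views show the dial with its pointer to the robot's right (-y) and the mark towards -x. The screw is to the left, with the beaker back-left and the jar back-right. I'm moving the wrist camera over the dial and screw.

send_rows(
  plan=[
    [[-0.49,-0.81,-0.05],[0,0,0],-1],
    [[-0.49,-0.81,-0.05],[0,0,0],-1],
    [[-0.49,-0.81,-0.05],[0,0,0],-1],
    [[-0.49,-0.81,-0.05],[0,0,0],-1],
    [[-0.49,-0.81,-0.05],[0,0,0],-1],
    [[-0.49,-0.81,-0.05],[0,0,0],-1],
  ],
)

```text
time: 1.4
ee_pos: [0.3883, -0.265, 0.2468]
tcp_rot: [-180.0, -0.0, -65.6]
wrist_force: [0.4, 0.1, -0.1]
opening: 0.0854
```

send_rows(
  plan=[
    [[-0.49,-0.81,-0.05],[0,0,-0.31],-1],
    [[-0.49,-0.81,-0.05],[0,0,-0.31],-1],
    [[-0.49,-0.81,-0.05],[0,0,-0.31],-1],
    [[-0.49,-0.81,-0.05],[0,0,-0.31],-1],
    [[-0.49,-0.81,-0.05],[0,0,-0.31],-1],
    [[-0.49,-0.81,-0.05],[0,0,-0.31],-1],
    [[-0.49,-0.81,-0.05],[0,0,-0.31],-1],
    [[-0.49,-0.81,-0.05],[0,0,-0.31],-1],
    [[-0.49,-0.81,-0.05],[0,0,-0.31],-1],
  ],
)

```text
time: 2.3
ee_pos: [0.5481, -0.0337, 0.2613]
tcp_rot: [180.0, 0.0, -10.1]
wrist_force: [0.1, -0.1, 0.2]
opening: 0.0855
```

```bash
cat > look.py <<'E'
from h import *
import sys,json
np.set_printoptions(precision=4,suppress=True)
o=sensors.get_obs();print(o['time'],o['ee_pos'],o['tcp_rot'],o['q'],o['wrist_force'])
c=get_calibration('wrist');im=camera('wrist');cv2.imwrite(f'pics/{sys.argv[1]}.png',im)
D={'cal':{k:np.array(v).tolist() for k,v in c.items()}}
for l in Z:
    r=place_of(l,'wrist')
    for k in r[:2]: print(l,np.round(k['point'],1),round(k['p'],2),atz(c,k['point'],Z[l]))
    if r: D[l]=list(map(float,r[0]['point']))
json.dump(D,open(f'{sys.argv[1]}.json','w'))
E
python3 look.py w1
```

```text
2.3 [ 0.5481 -0.0337  0.2613] [179.9921   0.0089 -10.0656] [-3.5159  5.6685 14.1818 98.5231 -0.0068 96.5497] [ 0.0964 -0.0803  0.2308]
ring_mark [269.9 249. ] 0.97 [ 0.5279 -0.1014  0.082 ]
ring_mark [242.3 102.5] 0.5 [0.5296 0.0575 0.082 ]
knob_grip [309.1 244. ] 0.89 [ 0.5714 -0.0902  0.112 ]
pointer_tip [301.7 274.5] 0.87 [ 0.5584 -0.1327  0.094 ]
pointer_tip [418.5 205.1] 0.59 [ 0.6907 -0.0747  0.094 ]
screw_grip [240.1 101.8] 0.64 [0.5298 0.057  0.103 ]
beaker [350.    8.1] 0.9 [0.6492 0.1263 0.06  ]
stirrer [319.7 141.6] 0.95 [ 0.6094 -0.0008  0.    ]
```

View pics/w1.png

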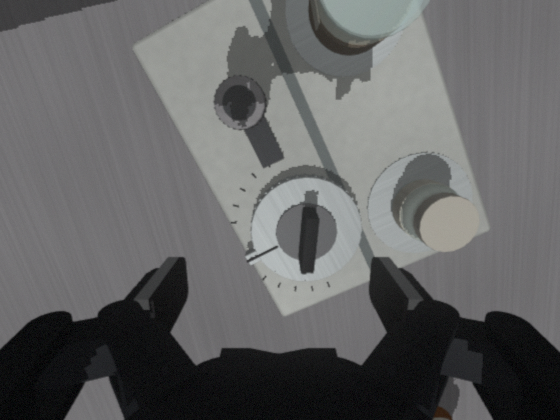

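The wrist view shows the ring centre near (305,230), the bar vertical with its pointer end at (307,272), the mark line at (262,255) and the screw at (240,102). I'm taking a second wrist view from above the dial.

send_rows(
  plan=[
    [[0.11,0.17,0.2],[0,0,0],-1],
    [[0.11,0.17,0.2],[0,0,0],-1],
    [[0.11,0.17,0.2],[0,0,0],-1],
    [[0.11,0.17,0.2],[0,0,0],-1],
  ],
)

```text
time: 3.1
ee_pos: [0.5716, -0.0898, 0.2009]
tcp_rot: [-180.0, 0.1, -10.0]
wrist_force: [-0.5, 0.1, 0.4]
opening: 0.0855
```

```bash
python3 look.py w2
python3 - <<'E'
from h import *
import json
np.set_printoptions(precision=4,suppress=True)
A=[json.load(open(f'w{i}.json')) for i in (1,2)]
F={'scene':dict(knob_grip=[214.3,225.9],ring_mark=[188.8,235.4],pointer_tip=[193.9,248.4],screw_grip=[244.9,177.3]),'side':dict(knob_grip=[272.7,271.6],ring_mark=[233.3,298.9],pointer_tip=[263.9,311.],screw_grip=[239.7,197.6])}
for l in F['side']:
    w=[ray(a['cal'],a[l]) for a in A if l in a]
    s=[ray(get_calibration(n),F[n][l]) for n in F]
    print(l,'wrist',tri(w)[0] if len(w)>1 else '', 'all',*tri(w+s))
E
```

```text
3.1 [ 0.5716 -0.0898  0.2009] [-179.9909    0.0809  -10.0009] [-8.9316  8.4944 10.5496 92.1359  0.0106 91.0692] [-0.5265  0.1132  0.3959]
ring_mark [231.  225.2] 0.73 [ 0.5275 -0.103   0.082 ]
knob_grip [276.7 212.4] 0.84 [ 0.5717 -0.0893  0.112 ]
pointer_tip [271.2 253. ] 0.91 [ 0.5594 -0.1305  0.094 ]
screw_grip [179.9  23.4] 0.91 [0.5291 0.0542 0.103 ]
jar [414.2 167.2] 0.95 [ 0.7009 -0.0839  0.06  ]
stirrer [294.5  94.3] 0.69 [0.6061 0.0015 0.    ]
knob_grip wrist [ 0.5716 -0.0887  0.1148] all [ 0.571  -0.0913  0.112 ] [np.float64(0.0010485280022390039), np.float64(0.001936372005735635), np.float64(0.006801139127140338), np.float64(0.004646230329029342)]
ring_mark wrist [ 0.527  -0.1039  0.0775] all [ 0.5253 -0.1045  0.08  ] [np.float64(0.003123230157068758), np.float64(0.0019001076637630949), np.float64(0.00536347486172788), np.float64(0.00043622109525695134)]
pointer_tip wrist [ 0.5592 -0.1289  0.0995] all [ 0.5595 -0.1329  0.093 ] [np.float64(0.0011033455763171272), np.float64(0.0018211005913827316), np.float64(0.003735631361061295), np.float64(0.004089637717853739)]
screw_grip wrist [0.5281 0.0572 0.095 ] all [0.5283 0.0532 0.1036] [np.float64(0.004110492194262018), np.float64(0.0012262831219033638), np.float64(0.006650748194149039), np.float64(0.004573084424387651)]
```

View pics/w2.png

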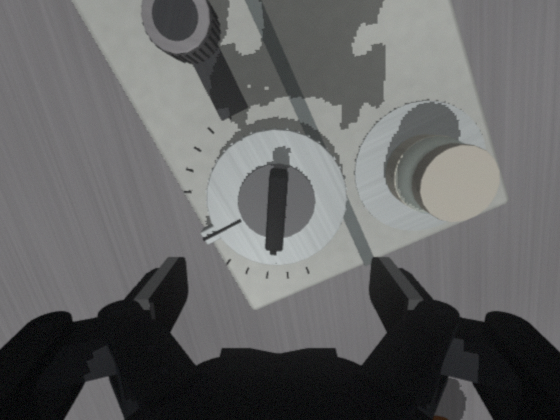

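```bash
cat > meas.py <<'E'
from h import *
import json,sys
np.set_printoptions(precision=4,suppress=True)
n=sys.argv[1];x0,y0,x1,y1=map(int,sys.argv[2:6])
im=cv2.imread(f'pics/{n}.png');c=json.load(open(f'{n}.json'))['cal']
g=cv2.cvtColor(im,cv2.COLOR_BGR2GRAY)
H=lambda z:cv2.findHomography(np.float32(P:=[[100,50],[450,50],[450,350],[100,350]]),np.float32([atz(c,p,z)[:2] for p in P]))[0]
def lab(m,z,nm):
    k,L,S,C=cv2.connectedComponentsWithStats(m.astype(np.uint8))
    for i in range(1,k):
        if S[i,4]<25: continue
        pts=np.argwhere(L==i)[:,::-1].astype(np.float32)+[x0,y0]
        W=cv2.perspectiveTransform(pts[None].astype(np.float32),H(z))[0]
        r=cv2.minAreaRect(W*1000);mu=W.mean(0);v=np.linalg.svd(W-mu,full_matrices=False)[2][0]
        print(nm,'px',pts.mean(0),S[i,4],'world',mu,'rect mm',np.array(r[0]),np.array(r[1]),'dir',np.degrees(np.arctan2(v[1],v[0])))
s=g[y0:y1,x0:x1]
lab(s<50,.118,'dark');lab((s>=60)&(s<125),.085,'grey');lab(s>=150,.082,'light')
E
python3 meas.py w2 195 125 348 270
```

```text
dark px [277.2129 196.6989] 930 world [ 0.5745 -0.0757] rect mm [573.2537 -79.7868] [52.1851 13.0107] dir -101.55367
grey px [284.2866 135.9069] 1106 world [ 0.5877 -0.0343] rect mm [584.5491 -39.929 ] [ 35.4443 104.6357] dir -14.782636
grey px [343.5758 126.6667] 33 world [ 0.6362 -0.0353] rect mm [636.0423 -35.5713] [3.1371 5.8051] dir -9.128708
grey px [276.0919 196.6739] 3612 world [ 0.572  -0.0837] rect mm [572.507  -88.1143] [67.9146 78.0579] dir -108.3407
grey px [346.0597 214.0597] 67 world [ 0.6297 -0.1094] rect mm [ 629.2678 -108.5732] [23.835   2.6372] dir -98.34866
grey px [207.8538 247.7502] 1081 world [ 0.5028 -0.1197] rect mm [ 512.0615 -116.671 ] [54.2447 39.6443] dir -99.92786
light px [273.1075 197.5008] 14031 world [ 0.5692 -0.086 ] rect mm [568.4129 -88.0792] [130.0543 137.6068] dir -45.539906
```

```bash
python3 - <<'E'
from h import *
import json
np.set_printoptions(precision=4,suppress=True)
c=json.load(open('w2.json'))['cal']
for nm,p,z in [('ring',(276,197),.082),('ringL',(207,197),.082),('ringR',(345,197),.082),('ringT',(276,130),.082),('ringB',(276,264),.082),('disc',(275.5,200),.085),('discT',(276,162),.085),('discB',(274,238),.085),('m1',(240,221),.082),('m2',(207,236),.082),('barT',(280,168),.122),('barB',(273,250),.122),('tip',(273.5,253),.094)]:
    print(nm,atz(c,p,z)[:2])
E
python3 - <<'E'
import cv2
im=cv2.imread('pics/w2.png')[120:275,195:355]
cv2.imwrite('pics/c2.png',cv2.resize(im,None,fx=3.8,fy=3.8,interpolation=cv2.INTER_CUBIC))
E
```

```text
ring [ 0.5718 -0.0843]
ringL [ 0.5124 -0.0739]
ringR [ 0.6311 -0.0948]
ringT [ 0.5817 -0.0285]
ringB [ 0.5605 -0.1475]
disc [ 0.571  -0.0862]
discT [ 0.5772 -0.0539]
discB [ 0.5635 -0.1206]
m1 [ 0.5363 -0.1005]
m2 [ 0.5039 -0.1093]
barT [ 0.5805 -0.0539]
barB [ 0.5641 -0.1159]
tip [ 0.5613 -0.1309]
```

View pics/c2.png

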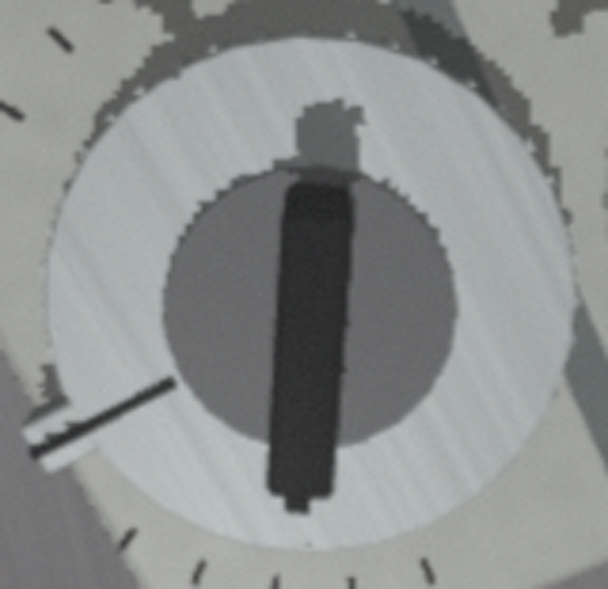

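The ring centre is at about (0.571,-0.0885), the bar points at -103.7° and the mark at -161.4°, so the knob needs about 57.7° clockwise. I'm descending and gripping the bar.

send_rows(
  plan=[
    [[-0.002,-0.004,0.15],[0,0,0.0206],-1],
    [[-0.002,-0.004,0.25],[0,0,0.0206],-1],
    [[-0.002,-0.004,0.32],[0,0,0.0206],-1],
    [[-0.002,-0.004,0.353],[0,0,0.0206],-1],
    [[-0.002,-0.004,0.353],[0,0,0.0206],-1],
  ],
  force=25,
)

```text
time: 4.0
ee_pos: [0.5711, -0.0879, 0.0945]
tcp_rot: [180.0, 0.1, -13.6]
wrist_force: [-0.6, -0.6, 0.2]
opening: 0.0854
```

send_rows(
  plan=[
    [[0,0,0],[0,0,0],0.5],
    [[0,0,0],[0,0,0],0.6],
    [[0,0,0],[0,0,0],1],
    [[0,0,0],[0,0,0],1],
    [[0,0,0],[0,0,0],1],
    [[0,0,0],[0,0,0],1],
    [[0,0,0],[0,0,0],1],
    [[0,0,0],[0,0,0],1],
  ],
  force=25,
)

```text
time: 4.8
ee_pos: [0.5703, -0.0878, 0.096]
tcp_rot: [-180.0, 0.1, -13.6]
wrist_force: [-10.0, 2.3, 7.9]
opening: 0.0132
```

Run:
```python
from h import *
o=sensors.get_obs();print(o)
cv2.imwrite('pics/w3.png',camera('wrist'))
```

```text
{'time': 4.8, 'q': array([-8.76101248e+00,  8.26143171e+00, -1.28192905e+00,  8.05828986e+01,
        1.53360793e-02,  9.48680093e+01]), 'qd': array([-0.0334463 ,  0.03209959, -0.01576969,  0.06622683,  0.04410869,
       -0.01908997]), 'joint_efforts': array([ -0.39871844, -51.8234539 ,  47.28637934,  -3.92302439,
        -0.21788601,  -0.07728015]), 'ee_pos': array([ 0.57030242, -0.08781297,  0.09602805]), 'tcp_rot': array([-1.79995434e+02,  1.27105313e-01, -1.36290337e+01]), 'wrist_force': array([-9.97484731,  2.33660247,  7.852411  ]), 'torque': array([ 0.42539908,  1.73786793, -0.09844632]), 'opening': 0.01317868317364564}
```

View pics/w3.png

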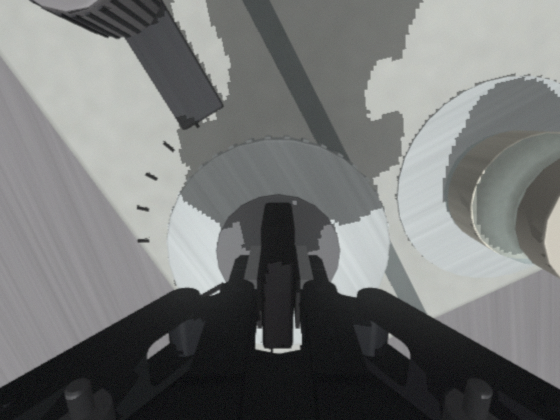

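send_rows(
  plan=[
    [[-0.0027,0,0],[0,0,0.032],1],
    [[-0.0027,0,0],[0,0,0.064],1],
    [[-0.0027,0,0],[0,0,0.096],1],
    [[-0.0027,0,0],[0,0,0.128],1],
    [[-0.0027,0,0],[0,0,0.16],1],
    [[-0.0027,0,0],[0,0,0.192],1],
    [[-0.0027,0,0],[0,0,0.224],1],
    [[-0.0027,0,0],[0,0,0.256],1],
    [[-0.0027,0,0],[0,0,0.285],1],
    [[-0.0027,0,0],[0,0,0.285],1],
  ],
)

```text
time: 5.85
ee_pos: [0.571, -0.0885, 0.096]
tcp_rot: [-180.0, -0.1, -65.0]
wrist_force: [-1.1, -2.5, 4.2]
opening: 0.0137
```

Run:
```python
from h import *
o=sensors.get_obs();print(o['ee_pos'],o['tcp_rot'],o['wrist_force'],o['torque'],o['q'])
b=np.vstack([cv2.resize(camera('side')[215:335,190:350],None,fx=3.6,fy=3.6,interpolation=2)[:290*2//2+140], ])
cv2.imwrite('pics/s3.png',b); cv2.imwrite('pics/w4.png',camera('wrist'))
c=get_calibration('side')
for l in('ring_mark','pointer_tip','knob_grip'):
    for k in place_of(l,'side')[:2]:print(l,k['p'],k['point'],atz(c,k['point'],Z[l]))
```

```text
[ 0.57098179 -0.0884671   0.09603695] [-1.79990513e+02 -7.59087222e-02 -6.50239883e+01] [-1.127766   -2.52108495  4.24223436] [-0.72217114  0.22660084 -0.07621068] [-8.77876545e+00  8.18657096e+00 -1.36441336e+00  8.03989497e+01
 -5.78406429e-02  1.46245191e+02]
ring_mark 0.89 [231.3, 301.3] [ 0.5234461  -0.10899286  0.082     ]
pointer_tip 0.59 [237.4, 296.9] [ 0.53151108 -0.11081572  0.094     ]
knob_grip 0.7 [268.1, 274.1] [ 0.56900724 -0.09114666  0.112     ]
```

View pics/s3.png

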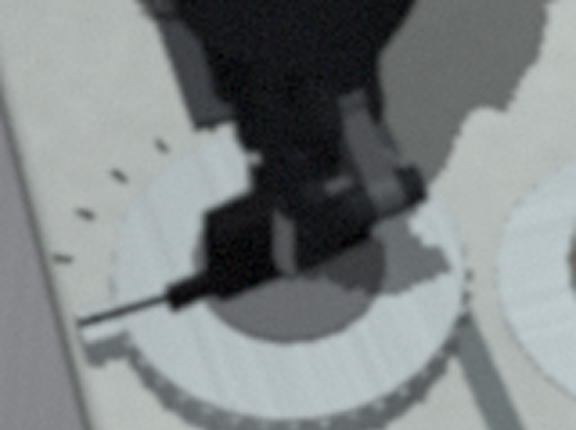

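send_rows(
  plan=[
    [[0,0,0],[0,0,0.018],1],
    [[0,0,0],[0,0,0.0355],1],
    [[0,0,0],[0,0,0.0355],1],
    [[0,0,0],[0,0,0.0355],1],
  ],
)

```text
time: 6.5
ee_pos: [0.571, -0.0886, 0.096]
tcp_rot: [-180.0, -0.1, -71.2]
wrist_force: [-1.5, -4.5, 5.6]
opening: 0.0134
```

send_rows(
  plan=[
    [[0,0,0],[0,0,0],-1],
    [[0,0,0],[0,0,0],-1],
    [[0,0,0],[0,0,0],-1],
    [[0,0,0],[0,0,0],-1],
    [[0,0,0],[0,0,0],-1],
    [[0,0,-0.17],[0,0,0],-1],
    [[0,0,-0.33],[0,0,0],-1],
    [[0,0,-0.36],[0,0,0],-1],
    [[0,0,-0.36],[0,0,0],-1],
  ],
)

```text
time: 7.4
ee_pos: [0.5718, -0.088, 0.2056]
tcp_rot: [-179.8, -0.1, -71.3]
wrist_force: [-0.4, 0.2, -0.7]
opening: 0.0856
```

```bash
python3 look.py w5
python3 - <<'E'
import cv2
im=cv2.imread('pics/w5.png')[110:285,185:365]
cv2.imwrite('pics/c5.png',cv2.resize(im,None,fx=3.4,fy=3.4,interpolation=cv2.INTER_CUBIC))
E
```

```text
7.4 [ 0.5718 -0.088   0.2056] [-179.8005   -0.1     -71.3045] [ -8.7546   8.2334  10.7847  92.3282   0.0032 152.5497] [-0.4029  0.1566 -0.7019]
ring_mark [276.6 250. ] 0.64 [ 0.5281 -0.1014  0.082 ]
knob_grip [276.7 213.1] 0.61 [ 0.5709 -0.0872  0.112 ]
pointer_tip [277.4 255.4] 0.83 [ 0.5284 -0.1021  0.094 ]
screw_grip [ 97.7 201. ] 0.69 [0.5311 0.0545 0.103 ]
screw_grip [280.3 211.3] 0.21 [ 0.5707 -0.0904  0.103 ]
beaker [67.6 30.5] 0.68 [0.6511 0.1243 0.06  ]
beaker [278.  210.5] 0.49 [ 0.5589 -0.0924  0.06  ]
jar [324.3  55. ] 0.92 [ 0.7024 -0.0856  0.06  ]
stirrer [209.5 129.8] 0.92 [ 0.6055  0.0026 -0.    ]
```

View pics/c5.png

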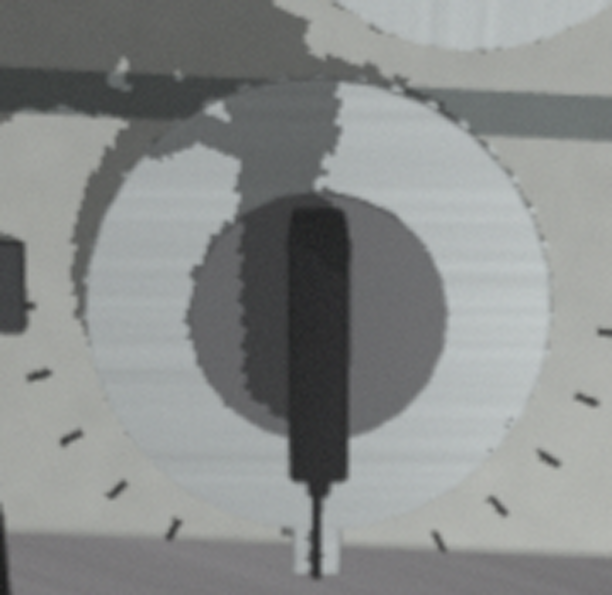

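The crop from above shows the pointer nose at (319,487) and the mark line running from (317,490) to (315,578). The misalignment is under 1°, and the ring mark hasn't moved. Next, the screw.

send_rows(
  plan=[
    [[-0.497,-0.018,0],[0,0,-0.507],-1],
    [[-0.497,-0.018,0],[0,0,-0.507],-1],
    [[-0.497,-0.018,0],[0,0,-0.507],-1],
    [[-0.497,-0.018,0],[0,0,-0.507],-1],
    [[-0.497,-0.018,0],[0,0,-0.507],-1],
    [[-0.497,-0.018,0],[0,0,-0.507],-1],
    [[-0.497,-0.018,0],[0,0,-0.507],-1],
    [[-0.497,-0.018,0],[0,0,-0.507],-1],
    [[-0.497,-0.018,0],[0,0,-0.507],-1],
    [[-0.497,-0.018,0],[0,0,-0.507],-1],
  ],
)

```text
time: 8.8
ee_pos: [0.528, 0.055, 0.203]
tcp_rot: [-180.0, 0.0, 15.0]
wrist_force: [0.4, 0.6, 0.4]
opening: 0.0857
```

send_rows(
  plan=[
    [[0,0,0],[0,0,-0.03],-1],
    [[0,0,0],[0,0,-0.03],-1],
    [[0,0,0],[0,0,-0.03],-1],
  ],
)

```text
time: 9.1
ee_pos: [0.5281, 0.055, 0.2031]
tcp_rot: [-180.0, 0.0, 19.9]
wrist_force: [-0.5, 0.0, 0.5]
opening: 0.0853
```

```bash
python3 look.py w6
```

```text
9.1 [0.5281 0.055  0.2031] [-179.9943    0.0215   19.859 ] [ 5.9484  1.8707  3.691  91.8425  0.0003 76.0894] [-0.5287  0.0409  0.5309]
ring_mark [224.4 341.9] 0.62 [ 0.5282 -0.1017  0.082 ]
knob_grip [269.4 360.5] 0.8 [ 0.5704 -0.0817  0.112 ]
pointer_tip [217.9 352.1] 0.6 [ 0.5247 -0.1051  0.094 ]
screw_grip [279.9 207.5] 0.88 [0.5306 0.0564 0.103 ]
beaker [425.5 169.4] 0.95 [0.6499 0.1256 0.06  ]
jar [379.7 359.9] 0.64 [ 0.701  -0.0842  0.06  ]
```

View pics/w6.png

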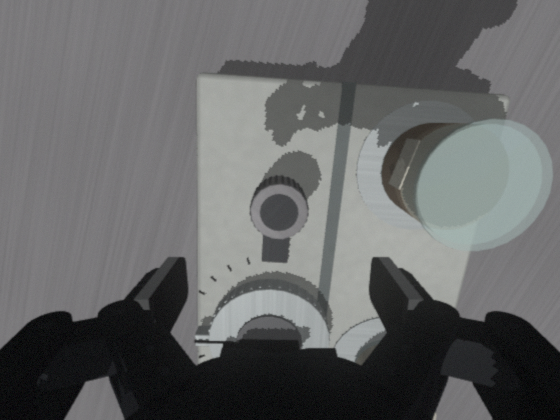

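Run:
```python
from h import *
import json
c=json.load(open('w6.json'))['cal']
for p in[(279,210.5),(250,210),(308,210),(279,183),(279,238)]:print(p,atz(c,p,.116))
c5=json.load(open('w5.json'))['cal']
print(tri([ray(c,json.load(open('w6.json'))['screw_grip']),ray(c5,[97.7,201.])]))
```

```text
(279, 210.5) [0.5294659  0.05739213 0.116     ]
(250, 210) [0.50817037 0.05013581 0.116     ]
(308, 210) [0.55048635 0.06540923 0.116     ]
(279, 183) [0.52208161 0.07779969 0.116     ]
(279, 238) [0.53723775 0.03591353 0.116     ]
(array([0.53053536, 0.05566863, 0.10097926]), [np.float64(0.0003804805251841119), np.float64(0.000380480525184325)])
```

send_rows(
  plan=[
    [[0.008,-0.003,0.15],[0,0,0],-1],
    [[0.008,-0.003,0.28],[0,0,0],-1],
    [[0.008,-0.003,0.36],[0,0,0],-1],
    [[0.008,-0.003,0.397],[0,0,0],-1],
    [[0.008,-0.003,0.397],[0,0,0],-1],
  ],
  force=20,
)

```text
time: 10.0
ee_pos: [0.5295, 0.0566, 0.0832]
tcp_rot: [-180.0, 0.1, 20.0]
wrist_force: [0.8, -0.3, 0.5]
opening: 0.0853
```

send_rows(
  plan=[
    [[0,0,0],[0,0,0],0.3],
    [[0,0,0],[0,0,0],1],
    [[0,0,0],[0,0,0],1],
    [[0,0,0],[0,0,0],1],
    [[0,0,0],[0,0,0],1],
    [[0,0,0],[0,0,0],1],
    [[0,0,0],[0,0,0],1],
  ],
  force=20,
)

```text
time: 10.7
ee_pos: [0.5284, 0.0558, 0.086]
tcp_rot: [180.0, 0.2, 20.0]
wrist_force: [-15.0, -5.7, 13.7]
opening: 0.0458
```

```bash
cat > st.py <<'E'
from h import *
np.set_printoptions(precision=4,suppress=True)
o=sensors.get_obs()
for k in('time','ee_pos','tcp_rot','wrist_force','torque','joint_efforts','opening'):print(k,o[k])
E
python3 st.py
```

```text
time 10.7
ee_pos [0.5284 0.0558 0.086 ]
tcp_rot [179.9577   0.1587  19.9954]
wrist_force [-14.9993  -5.7186  13.7014]
torque [-1.107   3.0784 -0.006 ]
joint_efforts [  1.986  -43.0087  47.2865  -6.5623   1.0392   0.0093]
opening 0.04576328387809933
```

send_rows(
  plan=[
    [[-0.0043,0,-0.008],[0,0,0],1],
    [[-0.0043,0,-0.008],[0,0,0.03],1],
    [[-0.0043,0,-0.008],[0,0,0.06],1],
    [[-0.0043,0,-0.008],[0,0,0.09],1],
    [[-0.0043,0,-0.008],[0,0,0.12],1],
    [[-0.0043,0,-0.008],[0,0,0.15],1],
    [[-0.0043,0,-0.008],[0,0,0.18],1],
    [[-0.0043,0,-0.008],[0,0,0.195],1],
    [[-0.0043,0,-0.008],[0,0,0.195],1],
  ],
)

```text
time: 11.6
ee_pos: [0.5286, 0.0558, 0.0863]
tcp_rot: [179.9, 0.0, -15.1]
wrist_force: [-1.3, -2.7, -8.1]
opening: 0.0448
```

```bash
python3 st.py
```

```text
time 11.6
ee_pos [0.5286 0.0558 0.0863]
tcp_rot [179.9377   0.0467 -15.1311]
wrist_force [-1.3107 -2.6704 -8.0658]
torque [-0.6012  0.1762 -0.1014]
joint_efforts [  1.8059 -53.3311  51.2507  -0.5001   0.8388   0.6834]
opening 0.0448298661515674
```

send_rows(
  plan=[
    [[0,0,0],[0,0,0.014],1],
    [[0,0,0],[0,0,0.014],1],
  ],
)

```text
time: 11.8
ee_pos: [0.5286, 0.0558, 0.0863]
tcp_rot: [179.9, 0.0, -17.6]
wrist_force: [-1.4, -3.6, -8.2]
opening: 0.045
```

```bash
python3 st.py
```

```text
time 11.8
ee_pos [0.5286 0.0558 0.0863]
tcp_rot [179.9393   0.0402 -17.5741]
wrist_force [-1.4097 -3.5923 -8.2314]
torque [-0.7794  0.2004 -0.0796]
joint_efforts [  2.2475 -53.7154  51.6848  -0.5503   1.0583   0.496 ]
opening 0.044965677191796914
```

send_rows(
  plan=[
    [[0,0,0],[0,0,0.014],1],
    [[0,0,0],[0,0,0.014],1],
  ],
)

```text
time: 12.0
ee_pos: [0.5286, 0.0559, 0.0863]
tcp_rot: [179.9, 0.0, -20.1]
wrist_force: [-0.5, -5.3, -8.9]
opening: 0.0453
```

```bash
python3 st.py
```

```text
time 12.0
ee_pos [0.5286 0.0559 0.0863]
tcp_rot [179.9399   0.0313 -20.063 ]
wrist_force [-0.4687 -5.3455 -8.8976]
torque [-0.9614  0.2143 -0.0491]
joint_efforts [  2.6872 -54.1128  52.0996  -0.5795   1.2768   0.4934]
opening 0.04534017840272031
```

send_rows(
  plan=[
    [[0,0.0015,0],[0,0,0.014],1],
    [[0,0.0015,0],[0,0,0.014],1],
  ],
)

```text
time: 12.2
ee_pos: [0.5287, 0.0558, 0.0864]
tcp_rot: [180.0, 0.0, -22.6]
wrist_force: [0.3, -2.4, -10.7]
opening: 0.0451
```

```bash
python3 st.py|egrep 'torq|eff|rot|force'
```

```text
tcp_rot [179.9947   0.0263 -22.5534]
wrist_force [  0.3012  -2.4474 -10.7148]
torque [-0.4836 -0.0836 -0.0477]
joint_efforts [  1.475  -54.8425  52.2204  -0.0141   0.7118   0.4831]
```

send_rows(
  plan=[
    [[0,0,0],[0,0,0.014],1],
    [[0,0,0],[0,0,0.014],1],
  ],
)

```text
time: 12.4
ee_pos: [0.5287, 0.0558, 0.0864]
tcp_rot: [180.0, 0.0, -25.1]
wrist_force: [0.8, -3.6, -12.0]
opening: 0.0453
```

```bash
python3 st.py|egrep 'torq|eff|rot|force'
```

```text
tcp_rot [179.9823   0.0209 -25.0595]
wrist_force [  0.7854  -3.5805 -11.9561]
torque [-0.4876 -0.1171 -0.0678]
joint_efforts [  1.6631 -55.2852  52.5313   0.1248   0.7679   0.4927]
```

send_rows(
  plan=[
    [[0,0,0],[0,0,0.014],1],
    [[0,0,0],[0,0,0.014],1],
  ],
)

```text
time: 12.6
ee_pos: [0.5287, 0.0558, 0.0863]
tcp_rot: [180.0, 0.0, -27.6]
wrist_force: [1.4, -2.7, -12.4]
opening: 0.0457
```

```bash
python3 st.py|egrep 'torq|eff|rot|force'
```

```text
tcp_rot [179.9839   0.0216 -27.5736]
wrist_force [  1.4357  -2.662  -12.3939]
torque [-0.5459 -0.1645 -0.0709]
joint_efforts [  1.7358 -55.7445  52.8236   0.2837   0.7996   0.4928]
```

send_rows(
  plan=[
    [[0,0.001,0.004],[0,0,0.014],1],
    [[0,0.001,0.004],[0,0,0.014],1],
  ],
)

```text
time: 12.8
ee_pos: [0.5288, 0.0558, 0.0862]
tcp_rot: [-180.0, -0.0, -30.1]
wrist_force: [-2.2, -2.2, -4.5]
opening: 0.045
```

```bash
python3 st.py|egrep 'torq|eff|rot|force'
```

```text
tcp_rot [-179.9525   -0.0334  -30.0502]
wrist_force [-2.1828 -2.2112 -4.5297]
torque [-0.3465  0.4136  0.2254]
joint_efforts [  0.5158 -51.0666  49.5049  -0.8301   0.3908   0.7946]
```

send_rows(
  plan=[
    [[0,0,0],[0,0,0.014],1],
    [[0,0,0],[0,0,0.014],1],
  ],
)

```text
time: 13.0
ee_pos: [0.529, 0.056, 0.0863]
tcp_rot: [-179.9, -0.0, -32.6]
wrist_force: [-0.4, -0.1, -2.4]
opening: 0.0453
```

```bash
python3 st.py|egrep 'torq|eff|rot|force'
```

```text
tcp_rot [-179.9166   -0.0394  -32.5577]
wrist_force [-0.437  -0.0658 -2.3642]
torque [0.1089 0.2606 0.3603]
joint_efforts [ -0.6962 -50.1835  48.2544  -0.4558  -0.1536   0.9543]
```

send_rows(
  plan=[
    [[0,0,0],[0,0,0.014],1],
    [[0,0,0],[0,0,0.014],1],
  ],
)

```text
time: 13.2
ee_pos: [0.5291, 0.0561, 0.0863]
tcp_rot: [-179.9, -0.0, -35.1]
wrist_force: [-0.4, 1.6, -0.7]
opening: 0.0453
```

```bash
python3 st.py|egrep 'torq|eff|rot|force'
```

```text
tcp_rot [-179.8949   -0.0354  -35.1049]
wrist_force [-0.3981  1.5586 -0.6911]
torque [0.4427 0.0884 0.0444]
joint_efforts [ -1.2511 -49.3063  47.0762  -0.1213  -0.6001   0.6019]
```

Torque rose from -0.07 to 0.23 to 0.36 N m and then dropped, which suggests the screw seated and the pads then slipped. I'll release, regrip and test whether it stiffens at once.

send_rows(
  plan=[
    [[0,0,0],[0,0,0],0],
    [[0,0,0],[0,0,0],-0.3],
    [[0,0,0],[0,0,0],-0.3],
    [[0,0,0],[0,0,-0.045],-0.3],
    [[0,0,0],[0,0,-0.09],-0.3],
    [[0,0,0],[0,0,-0.09],-0.3],
  ],
)

```text
time: 13.8
ee_pos: [0.5287, 0.0554, 0.0856]
tcp_rot: [180.0, -0.0, -18.9]
wrist_force: [0.2, -0.4, -0.4]
opening: 0.0557
```

send_rows(
  plan=[
    [[0,0,0],[0,0,0],0.3],
    [[0,0,0],[0,0,0],1],
    [[0,0,0],[0,0,0],1],
    [[0,0,0],[0,0,0],1],
    [[0,0,0],[0,0,0],1],
    [[0,0,0],[0,0,0],1],
  ],
  force=25,
)

```text
time: 14.4
ee_pos: [0.5286, 0.0555, 0.0857]
tcp_rot: [180.0, -0.0, -19.1]
wrist_force: [-3.2, -0.8, 5.0]
opening: 0.0453
```

```bash
python3 st.py|egrep 'torq|eff|rot|force'
```

```text
tcp_rot [179.996   -0.0043 -19.0672]
wrist_force [-3.202  -0.8333  5.0094]
torque [-0.09    0.6503 -0.0902]
joint_efforts [  0.2065 -46.4691  45.4579  -1.3298   0.0317  -0.0574]
```

send_rows(
  plan=[
    [[0,0,0],[0,0,0.014],1],
    [[0,0,0],[0,0,0.014],1],
  ],
)

```text
time: 14.6
ee_pos: [0.5287, 0.0557, 0.0857]
tcp_rot: [-180.0, -0.0, -21.6]
wrist_force: [-1.9, -0.5, 4.4]
opening: 0.0454
```

```bash
python3 st.py|egrep 'torq|eff|rot|force'
```

```text
tcp_rot [-179.9831   -0.0133  -21.5718]
wrist_force [-1.9332 -0.4566  4.3837]
torque [0.1086 0.5037 0.3296]
joint_efforts [ -0.7446 -46.5855  45.2935  -0.9471  -0.174    0.9232]
```

send_rows(
  plan=[
    [[0,0,0],[0,0,0.011],1],
    [[0,0,0],[0,0,0.011],1],
  ],
)

```text
time: 14.8
ee_pos: [0.5287, 0.0556, 0.0856]
tcp_rot: [180.0, -0.0, -23.5]
wrist_force: [-1.7, 0.4, 4.6]
opening: 0.0453
```

```bash
python3 st.py|egrep 'torq|eff|rot|force'
```

```text
tcp_rot [179.9996  -0.0102 -23.5005]
wrist_force [-1.6541  0.3649  4.5654]
torque [-0.0416  0.477   0.251 ]
joint_efforts [ -0.2944 -46.5807  45.3378  -1.0213  -0.0177   0.7364]
```

Torque rose to 0.33 N m within 2.5° of the fresh grip, so the screw is seated. I'm releasing, rising and checking the scene.

send_rows(
  plan=[
    [[0,0,0],[0,0,0],0],
    [[0,0,0],[0,0,0],-1],
    [[0,0,0],[0,0,0],-1],
    [[0,0,0],[0,0,0],-1],
    [[0,0,-0.15],[0,0,0],-1],
    [[0,0,-0.3],[0,0,0],-1],
    [[0,0.2,-0.45],[0,0,0],-1],
    [[0,0.35,-0.5],[0,0,0],-1],
    [[0,0.35,-0.5],[0,0,0],-1],
    [[0,0.35,-0.5],[0,0,0],-1],
  ],
)

```text
time: 15.8
ee_pos: [0.4866, -0.0426, 0.2374]
tcp_rot: [-180.0, -0.2, -23.7]
wrist_force: [0.2, 0.1, -0.2]
opening: 0.0853
```

```bash
python3 look.py w7
```

```text
15.8 [ 0.4866 -0.0426  0.2374] [-179.9601   -0.1788  -23.6851] [ -4.9937  -3.4899   2.2016  95.5093  -0.0195 108.6914] [ 0.158   0.0753 -0.2334]
ring_mark [337.1 228.9] 0.82 [ 0.5284 -0.1015  0.082 ]
knob_grip [380.2 209.7] 0.82 [ 0.5694 -0.0875  0.112 ]
pointer_tip [337.6 232.6] 0.95 [ 0.527  -0.1004  0.094 ]
screw_grip [276.2  71.5] 0.93 [0.5302 0.0573 0.103 ]
jar [486.4 145.6] 0.8 [ 0.7012 -0.0875  0.06  ]
stirrer [356.3 106.9] 0.71 [ 0.6064 -0.0023  0.    ]
```

View pics/w7.png

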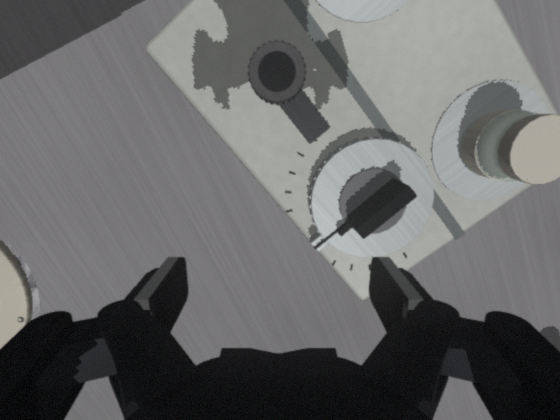

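The pointer at (338,232) runs straight into the mark line at (318,245). The jar and beaker plates are where they were, and the gripper is clear of everything.

```bash
python3 -c "
from workcell import bot
print(bot.job_done())"
```

```text
the job is handed in; nothing more can be done
None
```

The job is handed in at about 16 s. The dial pointer is on the ring mark and the lock screw is seated.

- **Dial:** I gripped the inner knob's bar and turned it about 58° clockwise. Seen from above, the pointer was within about 1° of the mark, perhaps 0.5–0.85° short, and I left it there. After the screw was done, the wrist picture still showed them in line. The ring mark measured the same before and after to about 1 mm, so the ring was not turned.
- **Lock screw:** I turned it clockwise until it stiffened, after about 48° (0.83 rad). The torque rose from about -0.07 to 0.36 N m. I went one 2.5° step too far there, and the torque dropped, probably because the pads slipped on the head. I released, gripped again and turned it slightly as a check. It stiffened at once, to 0.33 N m, and the pads probably slipped again. I then let go so it could spring back to its seat. I inferred the seating from torque, as the screw's angle can't be seen in the pictures.
- **Beaker and jar:** The jar's position before and after agrees to a few millimetres, within the network's scatter. The beaker was mostly out of the last picture. Its last position fix was just before I gripped the screw, and it agreed with the earlier ones.

The fixed cameras and the wrist camera disagreed by up to about 10 mm early on. I relied on the wrist views, and the grasps confirmed them to within about 1.5 mm. Viewed pictures totalled 8.

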